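# Put the dotted sample bottles on their stirrers

### The arm

A 6-joint arm with a two-finger parallel gripper is mounted at the origin on a cart in front of the work surface, level with it; the furniture and walls round the work are solid. World frame = base frame: x ahead of the robot, y to its left, z up, the work surface at z = 0. Lengths are in m, angles in degrees, forces in N, time in s.
With the tool pointing down it reaches from about 0.3 to 0.75 m from the base axis. Payload 8.5 kg.
Tool frame: the origin (TCP) lies midway between the tips of the shut fingers; the grasp point (between the pads) lies 19 mm behind it; z points along the fingers, y is the line along which they close (so a half turn about z gives the same grasp; the last joint's range is limited). The gripper opens to 85 mm and grips with 20 to 120 N. Pads are 22 mm wide; open, the fingers measure 114 mm over their backs; the gripper's body (76 mm by 85 mm) begins 54 mm behind the grasp point. The pads swing forward as they close: fully open they stand 13 mm farther back than shut.
Start: joints at [54.872, 21.807, 74.336, -0, 83.858, -12.336], TCP at [0.213, 0.507, 0.231] pointing down, gripper open.
Joint ranges: [-178.18, 178.18], [-50.72, 133.34], [12.68, 142.11], [-81.47, 261.47], [9.98, 163.14], [-165.26, 165.26]. Speed limits (degrees/s): [136.94, 136.94, 180, 180, 180, 180].

### API

Orientations are given as a 3x3 rotation matrix whose columns are the frame's x, y, z axes.
In Python, from rig import env, viewer, recognise, pinpoint gives the robot as it stands.
- The arm moves only by the tool move_arm, never from a script. Its argument "plan" is text: rows parted by semicolons, each of 7 numbers parted by spaces: the shift along the tool's x, y, z in m, then the turn, a rotation vector about the tool's x, y, z in rad, then the finger opening in m, from 0 to 0.0854. A call has 1 to 12 rows; each row shifts and turns the commanded pose from where the row before left it, along the tool's axes as they then stand; what a row does not reach is not made up. A row lasts 1/8 s, in which the tool goes at most 62.5 mm and 10.7 degrees, less where a joint would pass 70% of its speed; a pose out of reach is approached as far as the arm can. A call is refused whole if a number of a shift passes 0.0625 or a number of a turn 0.188, either way. A call with a gripper value outside its range is refused whole. The fingers move at their own pace and stop on an object; "grip_force" is the grip in N (left out, the last holds). Time passes only in rows, so rows that do not move let the fingers close. It gives the time, the measured TCP pose, the force, the opening and the grip force at its end, in the units of the state.
- env.observe(): the state, without advancing time (a new reading comes with each control period).
- viewer.get_image(name): name is "scene" or "top" or "wrist"; returns (picture, depth): 420x560x3 uint8, red, green, blue; 420x560 float32, m along the optical axis (not along the pixel's ray), 0 where there is no reading.
- viewer.calibration(name): a dict with "fx", "fy", "cx", "cy" (pixels), "R" (3x3) and "t" (3): a world point X has camera coordinates R X + t. Camera axes: x right, y down, z forward; pixel columns grow to the right and rows downward; lengths in m; the calibration is good to about 2 mm. A picture is of the moment at which its call begins: read the wrist's pose just before it. calibration takes no time and is no camera call; for the wrist camera it gives the pose at the moment of the call.
- env.close_job(): hands the job in; it is judged then, once.
Trained networks look in the newest picture that a camera, given by its name, has taken for a name from the list of things; names that differ only in an ending like _2 or _b are one class to them, and where a whole thing is asked for, a point or a joint stands for the part that bears it (a point fixed in the world has none). Each returns a list of dicts, best first, with "conf" (0 to 1); they miss things now and then, are a little off and sometimes report something else, mostly with a low value. They report only what shows in the picture. A call takes as long as a camera call. They do not tell look-alikes from the thing itself.
- recognise(camera, name): "extent" ([centre column, centre row, width, height] in pixels, round what is visible of it).
- pinpoint(camera, name): "pixel" ([column, row] in pixels: a listed point, or the origin of a listed thing).
The state is a dict: "time_s": time; "q": joint angles; "qvel": joint speeds; "joint_efforts": joint torques, N m; "position": TCP position; "tool_rot": TCP orientation; "ft_force": force on the tool from outside, world axes, zero at the start; "wrist_torque": the same for the moment, N m; "grip_width": finger opening in m; "gripper_force": force on a finger pad.
Only numpy, scipy, OpenCV 4.12 (cv2) and the standard library are available. Lean on these libraries where they do the work, as an engineer would, in place of code of your own. Each camera call takes 0.05 s, during which the arm holds its last target. There are 200 camera calls.

### The job

Three of the five red-capped sample bottles on the dark grey mat carry a coloured dot on the cap. Set each of these three, gently and upright, on the magnetic stirrer whose plate has the same colour, so that it stands flat on the plate inside the raised rim. Leave the two bottles without a dot standing where they are.

Things in the scene. Friction and masses are not known exactly. Their poses are not given: they have to be found in the camera images.
- bottle_yellow: White round sample bottle, red screw cap with a yellow dot (29 mm) on top. Loose, 0.1 to 0.21 kg, upright on the dark grey mat (top at z = 6 mm). Body 71 mm across to the sloping shoulder, cap 36 mm across and 20 mm tall, total height 108 mm: grip the cap from above, 16 mm deep, fingertips just above the shoulder. Origin: centre of the underside, z up; yaw means nothing.
- bottle_green: White round sample bottle, red screw cap with a green dot (29 mm) on top. Loose, 0.1 to 0.21 kg, upright on the dark grey mat (top at z = 6 mm). Body 70 mm across to the sloping shoulder, cap 36 mm across and 20 mm tall, total height 106 mm: grip the cap from above, 16 mm deep, fingertips just above the shoulder. Origin: centre of the underside, z up; yaw means nothing.
- bottle_blue: White round sample bottle, red screw cap with a blue dot (29 mm) on top. Loose, 0.1 to 0.21 kg, upright on the dark grey mat (top at z = 6 mm). Body 71 mm across to the sloping shoulder, cap 36 mm across and 20 mm tall, total height 108 mm: grip the cap from above, 16 mm deep, fingertips just above the shoulder. Origin: centre of the underside, z up; yaw means nothing.
- bottle_plain_1: White round sample bottle, red screw cap without a dot; leave it where it stands. Loose, 0.1 to 0.21 kg, upright on the dark grey mat (top at z = 6 mm). Body 71 mm across to the sloping shoulder, cap 36 mm across and 20 mm tall, total height 106 mm: grip the cap from above, 16 mm deep, fingertips just above the shoulder. Origin: centre of the underside, z up; yaw means nothing.
- bottle_plain_2: White round sample bottle, red screw cap without a dot; leave it where it stands. Loose, 0.1 to 0.21 kg, upright on the dark grey mat (top at z = 6 mm). Body 69 mm across to the sloping shoulder, cap 36 mm across and 20 mm tall, total height 105 mm: grip the cap from above, 16 mm deep, fingertips just above the shoulder. Origin: centre of the underside, z up; yaw means nothing.
- stirrer_yellow: Round magnetic stirrer: white housing 110 mm across, fixed to the mat, yellow plate on top. The plate's flat floor, where the bottle stands, is 35 mm above the mat and 91 mm across; its raised rim is 4.5 mm thick, rim top 40 mm above the mat. A black knob sticks out 10 mm on the -x side, a short inlet on the +x side. Origin: centre of the underside on the mat, z up.
- stirrer_green: Round magnetic stirrer: white housing 110 mm across, fixed to the mat, green plate on top. The plate's flat floor, where the bottle stands, is 35 mm above the mat and 91 mm across; its raised rim is 4.5 mm thick, rim top 40 mm above the mat. A black knob sticks out 10 mm on the -x side, a short inlet on the +x side. Origin: centre of the underside on the mat, z up.
- stirrer_blue: Round magnetic stirrer: white housing 110 mm across, fixed to the mat, blue plate on top. The plate's flat floor, where the bottle stands, is 35 mm above the mat and 91 mm across; its raised rim is 4.5 mm thick, rim top 40 mm above the mat. A black knob sticks out 10 mm on the -x side, a short inlet on the +x side. Origin: centre of the underside on the mat, z up.
There are look-alikes about, which are no part of the job. Leave any orange look-alike of the bottle_blue alone.

How it is judged (in metres and radians):
At the end, for the whole second after the job is handed in: Each dotted bottle stands at rest on the stirrer plate of its own colour: within 14 mm of the stirrer's axis, its underside on the plate's floor (30 to 39 mm above the stirrer's underside), upright within 0.08 rad, let go. Both plain bottles stand upright within 20 mm of where they stood (horizontal distance between bottle_yellow and stirrer_yellow below 0.014 m and z of bottle_yellow in the frame of stirrer_yellow between 0.03 and 0.039 m and angle between each of bottle_yellow, bottle_green, bottle_blue's own z axis and vertical below 0.08 rad and linear speed of each of bottle_yellow, bottle_green, bottle_blue, bottle_plain_1, bottle_plain_2 below 0.02 m/s and angular speed of each of bottle_yellow, bottle_green, bottle_blue below 0.2 rad/s and horizontal distance between bottle_green and stirrer_green below 0.014 m and z of bottle_green in the frame of stirrer_green between 0.03 and 0.039 m and horizontal distance between bottle_blue and stirrer_blue below 0.014 m and z of bottle_blue in the frame of stirrer_blue between 0.03 and 0.039 m and distance of each of bottle_plain_1, bottle_plain_2 from where it was at the start of the episode below 0.02 m and angle between each of bottle_plain_1, bottle_plain_2's own z axis and vertical below 0.1 rad); the robot touches nothing.
It fails at once if a plain (undotted) bottle is moved more than 20 mm or tipped (distance of any of bottle_plain_1, bottle_plain_2 from where it was at the start of the episode above 0.02 m or angle between any of bottle_plain_1, bottle_plain_2's own z axis and vertical above 0.4 rad).
It fails at once if a dotted bottle is tipped more than about 35 degrees (angle between any of bottle_yellow, bottle_green, bottle_blue's own z axis and vertical above 0.6 rad).
It fails at once if a dotted bottle is let fall (moves faster than 0.6 m/s, a fall of about 2 cm, with the fingers off it) ((linear speed of bottle_yellow above 0.6 m/s and contact force between the fingers and bottle_yellow below 0.05 N) or (linear speed of bottle_green above 0.6 m/s and contact force between the fingers and bottle_green below 0.05 N) or (linear speed of bottle_blue above 0.6 m/s and contact force between the fingers and bottle_blue below 0.05 N)).
It also fails if it takes over 88 s, if anything falls off the work surface, if the arm or the gripper's body presses on something with over 40 N, if the wrist force passes 120 N, or if a joint passes its speed limit or range.

## Working session

There is one attempt and no reset: what is moved stays moved. The work goes in short steps, Python scripts to look and compute and a tool call to move; the robot and the scene stay as the last step left them, time stands still between calls to the robot, and variables do not carry over. Pictures are saved under pics/ and viewed, at most 14 in all, crops included, and the job is handed in when it is done.

Besides the shell and the picture viewer there is one more tool, called after "Call:" as name(argument=value, ...) on one line, values as JSON. move_arm: Moves the arm, as the interface text tells. Its arguments: {"type":"object","properties":{"plan":{"type":"string"},"grip_force":{"type":"number"}},"required":["plan"]}

```bash
mkdir -p pics; ls
cat > h.py <<'E'
from rig import env, viewer, recognise, pinpoint
import numpy as np, cv2
def shot(c,fn=None):
    im,d=viewer.get_image(c); K=viewer.calibration(c)
    if fn: cv2.imwrite('pics/'+fn,im[:,:,::-1])
    return im,d,K
def cloud(d,K):
    v,u=np.indices(d.shape); P=np.stack([(u-K['cx'])/K['fx']*d,(v-K['cy'])/K['fy']*d,d],-1)
    return (P-np.array(K['t']))@np.array(K['R'])   # R^T (p-t)
E
python3 - <<'E'
from h import *
o=env.observe(); print(o['position'],o['tool_rot'],o['time_s'],o['grip_width'])
for c in('top','scene'):
    im,d,K=shot(c,c+'0.png'); W=cloud(d,K)
    print(c,'cam pos',-np.array(K['R']).T@K['t'])
    hsv=cv2.cvtColor(im,cv2.COLOR_RGB2HSV)
    if c=='top':
        for n,(lo,hi) in dict(red=(172,6),orange=(7,20),yellow=(21,35),green=(40,85),blue=(95,130)).items():
            H=hsv[...,0]; m=((H>=lo)&(H<=hi)) if lo<hi else ((H>=lo)|(H<=hi))
            m&=(hsv[...,1]>110)&(hsv[...,2]>60)&(d>0)
            k,l,s,ce=cv2.connectedComponentsWithStats(m.astype('uint8'))
            for i in range(1,k):
                if s[i,4]>25:
                    p=W[l==i]; print(n,s[i],ce[i].round(1),np.median(p,0).round(3),((p.min(0)+p.max(0))/2).round(3))
E
```

```text
pics
[0.21289019 0.50679806 0.2307002 ] [[-9.21914484e-01  3.87392497e-01 -8.58597241e-04]
 [ 3.87393320e-01  9.21913722e-01 -1.22690340e-03]
 [ 3.16259405e-04 -1.46371485e-03 -9.99998879e-01]] 0.0 0.08525597522952583
top cam pos [ 0.40901396 -0.03644026  1.19264902]
red [262   0  18   4  39] [271.9   1. ] [ 1.292 -0.042  0.017] [ 1.291 -0.038  0.017]
red [503  63  54  35 939] [528.9  79.8] [ 1.047 -0.832  0.007] [ 1.08  -0.872 -0.048]
red [442  82  13  14 130] [448.1  88.1] [ 0.962 -0.539  0.104] [ 0.964 -0.54   0.102]
red [364  88  11   5  34] [368.4  89.6] [ 0.953 -0.312  0.107] [ 0.953 -0.314  0.107]
red [309  98  12  14 133] [314.2 104.3] [ 0.906 -0.16   0.108] [ 0.909 -0.162  0.1  ]
red [415  98  13  14 137] [420.8 104.6] [ 0.911 -0.457  0.107] [ 0.933 -0.473  0.063]
red [390 104  13  14 135] [395.7 110.4] [ 0.893 -0.387  0.106] [ 0.904 -0.399  0.072]
red [150 193  14  14 150] [156.3 199.1] [0.634 0.253 0.111] [0.634 0.254 0.108]
red [380 265  15  14 159] [386.9 271.6] [ 0.451 -0.341  0.11 ] [ 0.452 -0.347  0.096]
orange [229 119  25  29 496] [241.7 134.9] [0.827 0.037 0.073] [
[... 744 characters left out ...]
  88.3] [ 0.965 -0.612  0.107] [ 0.966 -0.629  0.07 ]
blue [205  86  12  14 114] [210.4  92.7] [0.912 0.117 0.154] [0.915 0.118 0.159]
blue [535  96  16  15 116] [542.6 102.7] [ 0.917 -0.792  0.124] [ 0.934 -0.811  0.083]
blue [480 104  16  15 117] [487.9 110.5] [ 0.902 -0.649  0.102] [ 0.901 -0.661  0.077]
blue [236 119  10  10  75] [240.2 123.3] [0.846 0.042 0.109] [0.846 0.04  0.11 ]
blue [426 120  19  18 245] [435.2 128.6] [ 0.874 -0.528  0.025] [ 0.876 -0.529  0.019]
blue [329 193  36  35 981] [346.2 209.9] [ 0.624 -0.254  0.041] [ 0.627 -0.259  0.026]
blue [315 262  11  11  97] [320. 267.] [ 0.462 -0.17   0.115] [ 0.462 -0.17   0.115]
scene cam pos [-0.03110998  0.27412367  0.93215192]
```

View pics/top0.png

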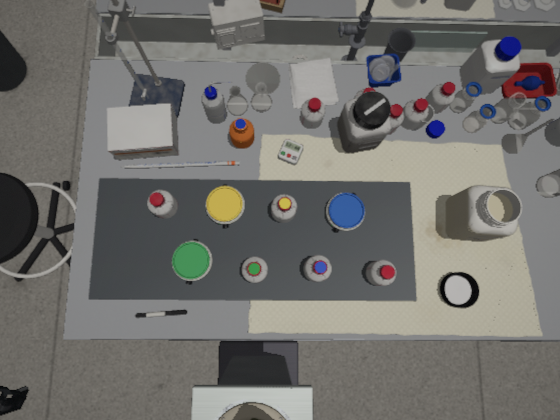

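View pics/scene0.png

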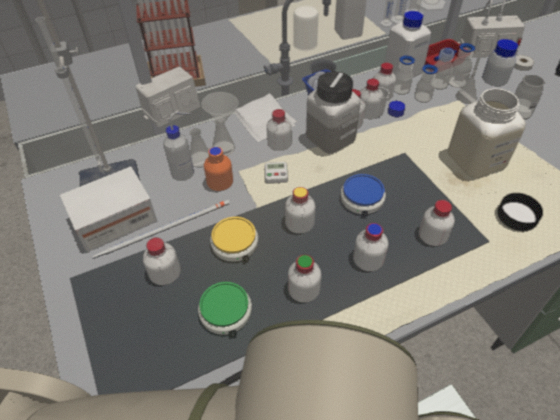

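The top view shows the dotted caps at yellow (284,203), green (254,268) and blue (320,267). The plates are at (224,203), (190,260) and (346,210), and the plain caps at (157,199) and (387,271). The scene view agrees, and the orange look-alike is at the back, off the mat. I'll turn the tool square to the world axes and go over the green bottle.

Call:
move_arm(plan="0 0 0 0 0 -0.133 0.085; 0 0 0 0 0 -0.133 0.085; 0 0 0 0 0 -0.132 0.085; -0.027 -0.05 0 0 0 0 0.085; -0.027 -0.05 0 0 0 0 0.085; -0.027 -0.05 0 0 0 0 0.085; -0.027 -0.05 0 0 0 0 0.085; -0.027 -0.05 0 0 0 0 0.085; -0.027 -0.05 0 0 0 0 0.085; -0.027 -0.05 0 0 0 0 0.085; -0.027 -0.05 0 0 0 0 0.085; -0.027 -0.05 0 0 0 0 0.085")

```text
time_s: 1.6
position: [0.4566, 0.0553, 0.2312]
tool_rot: [[-1.0, 0.0, -0.0], [0.0, 1.0, 0.0], [0.0, 0.0, -1.0]]
ft_force: [0.6, 2.0, -0.1]
grip_width: 0.0853
gripper_force: 0.0
```

```bash
cat >> h.py <<'E'
Z=dict(yellow=.114,green=.112,blue=.114)
HUE=dict(yellow=(21,35),green=(40,85),blue=(95,130))
def blobs(c,im,d,K):
    """(colour, kind, xy) from centroid ray cut with the known height"""
    hsv=cv2.cvtColor(im,cv2.COLOR_RGB2HSV); W=cloud(d,K); R=np.array(K['R']); C=-R.T@np.array(K['t']); out=[]
    for n,(lo,hi) in HUE.items():
        m=cv2.inRange(hsv,(lo,110,60),(hi,255,255))
        k,l,s,ce=cv2.connectedComponentsWithStats(m)
        for i in range(1,k):
            if s[i,4]<60: continue
            z=np.median(W[l==i][:,2]); w=np.median(W[l==i],0)
            kind='dot' if abs(z-Z[n])<.012 else 'plate' if abs(z-.041)<.01 else None
            if not kind or w[0]>.75 or abs(w[1])>.45: continue
            zz=Z[n] if kind=='dot' else .041
            e=np.array([s[i,0]+(s[i,2]-1)/2,s[i,1]+(s[i,3]-1)/2])
            f=lambda p:(lambda r:(C+r*(zz-C[2])/r[2])[:2].round(4))(R.T@np.array([(p[0]-K['cx'])/K['fx'],(p[1]-K['cy'])/K['fy'],1]))
            out.append((n,kind,f(ce[i]),f(e),s[i].tolist(),z.round(3)))
    return out
E
python3 - <<'E'
from h import *
o=env.observe(); print(o['position'],o['tool_rot'].round(4) if hasattr(o['tool_rot'],'round') else o['tool_rot'],o['time_s'],o['q'])
for c in('top','wrist','scene'):
    im,d,K=shot(c,c+'1.png')
    print(c,-np.array(K['R']).T@K['t'])
    for b in blobs(c,im,d,K): print(*b)
E
```

```text
[0.45662655 0.05526477 0.23120087] [[-1.e+00  1.e-04 -3.e-04]
 [ 1.e-04  1.e+00  2.e-04]
 [ 3.e-04  2.e-04 -1.e+00]] 1.6 [-7.90369913e+00  1.27604545e+01  8.77448848e+01  6.74676197e-03
  7.95130968e+01 -9.79019467e+01]
top [ 0.40901396 -0.03644026  1.19264902]
yellow plate [0.6392 0.0858] [0.641  0.0868] [206, 185, 36, 36, 1001] 0.041
yellow dot [ 0.6267 -0.0791] [ 0.6267 -0.0795] [279, 198, 12, 11, 99] 0.115
blue plate [ 0.6238 -0.2544] [ 0.6235 -0.2551] [329, 193, 36, 35, 988] 0.041
blue dot [ 0.4622 -0.17  ] [ 0.4622 -0.17  ] [315, 262, 11, 11, 97] 0.115
wrist [0.38411554 0.05372385 0.37293351]
yellow plate [0.6321 0.0879] [0.6319 0.088 ] [273, 299, 86, 78, 5272] 0.04
green plate [0.4763 0.1741] [0.4764 0.1741] [353, 161, 100, 95, 7351] 0.041
green dot [0.4531 0.001 ] [0.4529 0.0008] [202, 187, 36, 36, 992] 0.113
blue dot [ 0.4578 -0.1654] [ 0.4577 -0.1643] [0, 195, 30, 35, 858] 0.115
blue plate [ 0.6052 -0.2413] [ 0.6121 -0.2352] [0, 288, 69, 73, 3194] 0.04
scene [-0.03110998  0.27412367  0.93215192]
```

Call:
move_arm(plan="0 -0.03 0 0 0 0 0.085; 0.001 -0.026 0 0 0 0 0.085; 0 0 0 0 0 0 0.085; 0 0 0.02 0 0 0 0.085; 0 0 0.02 0 0 0 0.085; 0 0 0.01 0 0 0 0.085; 0 0 0 0 0 0 0.085")

```text
time_s: 2.62
position: [0.4549, 0.0019, 0.1811]
tool_rot: [[-1.0, -0.001, -0.001], [-0.001, 1.0, 0.0], [0.001, 0.0, -1.0]]
ft_force: [-0.8, -0.2, 0.2]
grip_width: 0.0854
gripper_force: 0.0
```

Run:
```python
from h import *
o=env.observe(); print(o['position'],o['time_s'])
for c in('wrist','scene'):
    im,d,K=shot(c,c+'2.png')
    for b in blobs(c,im,d,K): print(*b)
```

```text
[0.4548985  0.00191648 0.18111483] 2.625
yellow plate [0.6178 0.0789] [0.6221 0.0775] [317, 330, 85, 66, 3606] 0.041
green plate [0.4782 0.171 ] [0.4788 0.1713] [416, 176, 118, 107, 9872] 0.041
green dot [ 0.4555 -0.0021] [ 0.4554 -0.0022] [257, 210, 44, 42, 1412] 0.114
blue dot [ 0.4602 -0.1713] [ 0.4604 -0.1711] [3, 218, 46, 42, 1447] 0.116
blue plate [ 0.5875 -0.2527] [ 0.5959 -0.2434] [0, 317, 76, 48, 1547] 0.042
green plate [0.4831 0.2066] [0.482  0.2063] [200, 296, 15, 28, 250] 0.042
```

View pics/wrist2.png

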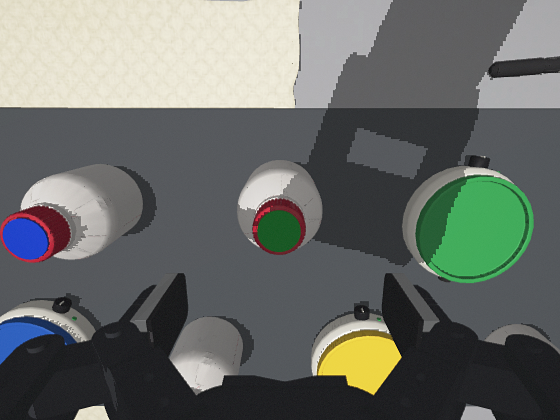

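View pics/scene2.png

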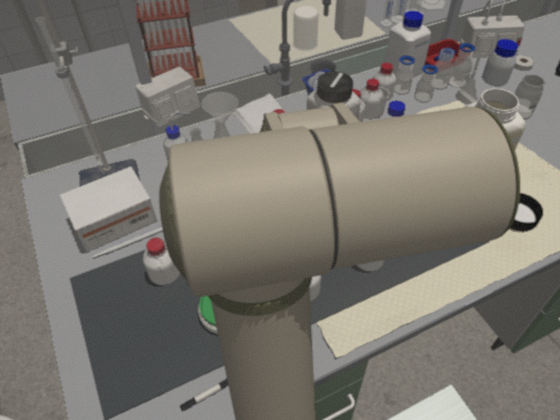

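The wrist view puts the green cap at (279,231), centred between the fingers. In the scene view the arm blocks the mat. Wrist and top positions now agree to about 3 mm, so I'll grasp green.

Call:
move_arm(plan="-0.0015 -0.0045 0.024 0 0 0 0.085; 0 0 0.02 0 0 0 0.085; 0 0 0.015 0 0 0 0.085; 0 0 0.015 0 0 0 0.085; 0 0 0.01 0 0 0 0.085; 0 0 0 0 0 0 0.085; 0 0 0 0 0 0 0.03; 0 0 0 0 0 0 0.03; 0 0 0 0 0 0 0.03; 0 0 0 0 0 0 0.03; 0 0 0 0 0 0 0.03; 0 0 0 0 0 0 0.03", grip_force=35)

```text
time_s: 4.22
position: [0.4569, -0.0034, 0.0979]
tool_rot: [[-1.0, -0.0, 0.001], [-0.0, 1.0, -0.0], [-0.001, -0.0, -1.0]]
ft_force: [-0.8, 1.1, 6.5]
grip_width: 0.035
gripper_force: 34.5
```

Call:
move_arm(plan="0 0 -0.01 0 0 0 0.03; 0 0 -0.02 0 0 0 0.03; 0 0 -0.02 0 0 0 0.03; 0 0 -0.01 0 0 0 0.03; -0.003 0.02 0 0 0 0 0.03; -0.004 0.03 0 0 0 0 0.03; -0.004 0.035 0 0 0 0 0.03; -0.004 0.035 0 0 0 0 0.03; -0.004 0.03 0 0 0 0 0.03; -0.004 0.024 0 0 0 0 0.03; 0 0 0 0 0 0 0.03; 0 0 0 0 0 0 0.03")

```text
time_s: 5.72
position: [0.4794, 0.1701, 0.1571]
tool_rot: [[-1.0, -0.0, -0.001], [-0.0, 1.0, -0.0], [0.001, -0.0, -1.0]]
ft_force: [-0.9, 0.4, -2.4]
grip_width: 0.0351
gripper_force: 35.4
```

Run:
```python
from h import *
o=env.observe(); print(o['position'],o['time_s'],o['ft_force'],o['grip_width'])
for c in('wrist','top'):
    im,d,K=shot(c,c+'3.png')
    for b in blobs(c,im,d,K): print(*b)
```

```text
[0.479378   0.17008573 0.15712129] 5.725 [-0.92654303  0.4477309  -2.37828892] 0.03507968959572035
yellow plate [0.6262 0.1275] [0.623  0.1277] [231, 346, 17, 30, 368] 0.041
yellow plate [0.6649 0.0593] [0.6633 0.057 ] [156, 378, 23, 36, 407] 0.041
green plate [0.4527 0.1694] [0.4612 0.1704] [223, 149, 125, 81, 3483] 0.041
yellow plate [0.6393 0.0858] [0.641  0.0868] [206, 185, 36, 36, 1002] 0.041
yellow dot [ 0.6267 -0.0791] [ 0.6267 -0.0795] [279, 198, 12, 11, 99] 0.115
green plate [0.4778 0.1411] [0.4822 0.1451] [192, 243, 17, 35, 221] 0.042
blue plate [ 0.6238 -0.2544] [ 0.6235 -0.2551] [329, 193, 36, 35, 987] 0.041
blue dot [ 0.4622 -0.17  ] [ 0.4622 -0.17  ] [315, 262, 11, 11, 97] 0.115
```

View pics/wrist3.png

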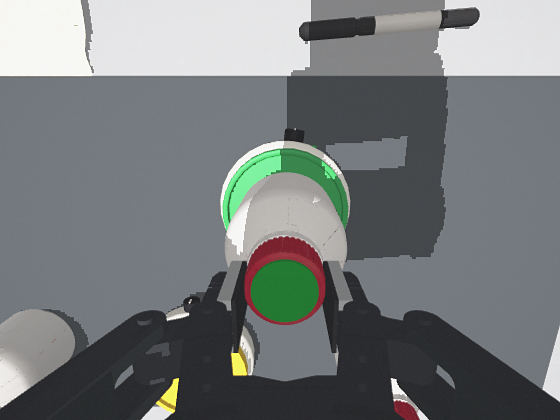

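The bottle hangs over the green plate, with its cap at (286,290) and the plate centred on column 286. Lowering now.

Call:
move_arm(plan="-0.0005 0.0005 0.006 0 0 0 0.03; 0 0 0.006 0 0 0 0.03; 0 0 0.004 0 0 0 0.03; 0 0 0.003 0 0 0 0.03; 0 0 0.002 0 0 0 0.03; 0 0 0.001 0 0 0 0.03; 0 0 0.001 0 0 0 0.03; 0 0 0 0 0 0 0.03")

```text
time_s: 6.82
position: [0.4801, 0.1711, 0.1343]
tool_rot: [[-1.0, -0.0, -0.0], [-0.0, 1.0, -0.0], [0.0, -0.0, -1.0]]
ft_force: [-0.2, -0.7, -1.4]
grip_width: 0.0347
gripper_force: 35.4
```

Call:
move_arm(plan="0 0 0.001 0 0 0 0.03; 0 0 0.0005 0 0 0 0.03; 0 0 0 0 0 0 0.03")

```text
time_s: 7.2
position: [0.4802, 0.1711, 0.133]
tool_rot: [[-1.0, -0.0, 0.0], [-0.0, 1.0, 0.0], [-0.0, 0.0, -1.0]]
ft_force: [0.5, 0.6, -0.2]
grip_width: 0.0349
gripper_force: 35.7
```

Call:
move_arm(plan="0 0 0.001 0 0 0 0.03; 0 0 0 0 0 0 0.03")

```text
time_s: 7.45
position: [0.4806, 0.1713, 0.1329]
tool_rot: [[-1.0, -0.0, 0.002], [-0.0, 1.0, 0.001], [-0.002, 0.001, -1.0]]
ft_force: [-1.3, 1.5, 7.6]
grip_width: 0.0354
gripper_force: 36.3
```

Contact. I'll release, rise, and travel to the yellow bottle.

Call:
move_arm(plan="0 0 0 0 0 0 0.05; 0 0 0 0 0 0 0.085; 0 0 0 0 0 0 0.085; 0 0 0 0 0 0 0.085; 0 0 0 0 0 0 0.085; 0 0 -0.015 0 0 0 0.085; 0 0 -0.03 0 0 0 0.085; 0 0 -0.015 0 0 0 0.085; -0.025 -0.04 0 0 0 0 0.085; -0.028 -0.05 0 0 0 0 0.085; -0.03 -0.05 0 0 0 0 0.085; -0.03 -0.05 0 0 0 0 0.085")

```text
time_s: 8.95
position: [0.5939, -0.0206, 0.1919]
tool_rot: [[-1.0, -0.0, 0.0], [-0.0, 1.0, 0.0], [-0.0, 0.0, -1.0]]
ft_force: [0.9, -0.4, 0.5]
grip_width: 0.085
gripper_force: 0.0
```

Call:
move_arm(plan="-0.02 -0.04 0 0 0 0 0.085; -0.012 -0.02 0 0 0 0 0.085; 0 0 0 0 0 0 0.085; 0 0 0 0 0 0 0.085; 0 0 0 0 0 0 0.085")

```text
time_s: 9.57
position: [0.6248, -0.0778, 0.1921]
tool_rot: [[-1.0, -0.001, 0.0], [-0.001, 1.0, 0.0], [-0.0, 0.0, -1.0]]
ft_force: [-1.2, 0.6, 0.2]
grip_width: 0.0851
gripper_force: 0.0
```

Run:
```python
from h import *
o=env.observe(); print(o['position'],o['time_s'],o['ft_force'],o['grip_width'])
for c in('wrist','top'):
    im,d,K=shot(c,c+'4.png')
    for b in blobs(c,im,d,K): print(*b)
    if c=='top':
        p=cloud(d,K)[235:285,165:215]; print('green on plate cap z',np.nanmax(p[...,2]))
        cv2.imwrite('pics/top4c.png',cv2.resize(im[160:310,120:320,::-1],(600,450)))
```

```text
[ 0.62483631 -0.07784114  0.19208503] 9.575 [-1.16946502  0.55172932  0.16476598] 0.08513409162430308
yellow plate [0.6338 0.0856] [0.6342 0.0855] [407, 157, 115, 108, 9617] 0.041
yellow dot [ 0.624  -0.0792] [ 0.6243 -0.0792] [262, 206, 42, 40, 1301] 0.115
green plate [0.4921 0.1301] [0.4946 0.129 ] [534, 0, 26, 82, 1682] 0.041
blue plate [ 0.6185 -0.2548] [ 0.6186 -0.2548] [29, 139, 117, 110, 10026] 0.041
yellow plate [0.6396 0.0871] [0.6396 0.0867] [206, 185, 36, 37, 977] 0.041
yellow dot [ 0.6258 -0.079 ] [ 0.6267 -0.0795] [280, 199, 10, 9, 67] 0.115
green plate [0.4795 0.1529] [0.4834 0.168 ] [175, 242, 34, 36, 336] 0.042
blue plate [ 0.6238 -0.2544] [ 0.6235 -0.2551] [329, 193, 36, 35, 987] 0.041
blue dot [ 0.4622 -0.17  ] [ 0.4622 -0.17  ] [315, 262, 11, 11, 97] 0.115
green on plate cap z 1.1926490240815677
```

View pics/top4c.png

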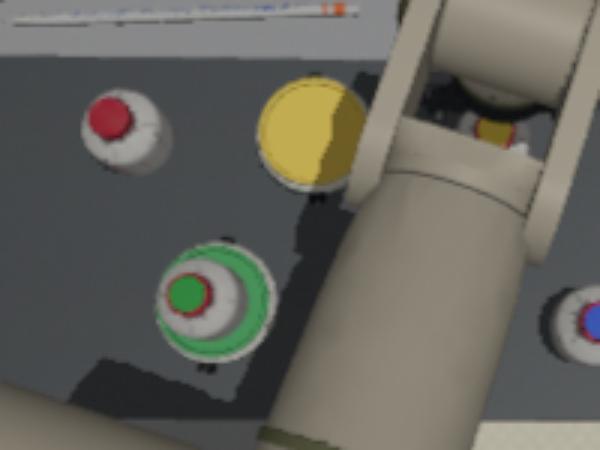

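Green stands on its plate. Now the yellow bottle.

Call:
move_arm(plan="-0.0005 -0.0015 0.03 0 0 0 0.085; 0 0 0.025 0 0 0 0.085; 0 0 0.02 0 0 0 0.085; 0 0 0.012 0 0 0 0.085; 0 0 0.006 0 0 0 0.085; 0 0 0 0 0 0 0.085; 0 0 0 0 0 0 0.03; 0 0 0 0 0 0 0.03; 0 0 0 0 0 0 0.03; 0 0 0 0 0 0 0.03; 0 0 0 0 0 0 0.03; 0 0 0 0 0 0 0.03")

```text
time_s: 11.18
position: [0.6259, -0.0804, 0.0994]
tool_rot: [[-1.0, -0.0, 0.001], [-0.0, 1.0, -0.0], [-0.001, -0.0, -1.0]]
ft_force: [-0.8, 1.2, 5.5]
grip_width: 0.0349
gripper_force: 35.1
```

Call:
move_arm(plan="0 0 -0.01 0 0 0 0.03; 0 0 -0.02 0 0 0 0.03; 0 0 -0.02 0 0 0 0.03; 0 0 -0.01 0 0 0 0.03; -0.0015 0.02 0 0 0 0 0.03; -0.002 0.03 0 0 0 0 0.03; -0.002 0.033 0 0 0 0 0.03; -0.002 0.033 0 0 0 0 0.03; -0.002 0.03 0 0 0 0 0.03; -0.002 0.02 0 0 0 0 0.03; 0 0 0 0 0 0 0.03; 0 0 0 0 0 0 0.03")

```text
time_s: 12.68
position: [0.6371, 0.085, 0.1585]
tool_rot: [[-1.0, 0.0, -0.001], [0.0, 1.0, -0.0], [0.001, -0.0, -1.0]]
ft_force: [0.3, -0.1, -1.1]
grip_width: 0.0347
gripper_force: 35.2
```

Call:
move_arm(plan="0 0 0.006 0 0 0 0.03; 0 0 0.006 0 0 0 0.03; 0 0 0.004 0 0 0 0.03; 0 0 0.003 0 0 0 0.03; 0 0 0.002 0 0 0 0.03; 0 0 0.001 0 0 0 0.03; 0 0 0.001 0 0 0 0.03; 0 0 0 0 0 0 0.03; 0 0 0.001 0 0 0 0.03; 0 0 0 0 0 0 0.03")

```text
time_s: 13.92
position: [0.6371, 0.0856, 0.1348]
tool_rot: [[-1.0, -0.0, -0.0], [-0.0, 1.0, 0.0], [0.0, 0.0, -1.0]]
ft_force: [-0.3, -0.3, -0.9]
grip_width: 0.0349
gripper_force: 35.2
```

Call:
move_arm(plan="0 0 0.001 0 0 0 0.03; 0 0 0 0 0 0 0.03")

```text
time_s: 14.18
position: [0.6374, 0.0857, 0.1344]
tool_rot: [[-1.0, -0.0, 0.001], [-0.0, 1.0, 0.0], [-0.001, 0.0, -1.0]]
ft_force: [-0.7, 0.6, 3.3]
grip_width: 0.0347
gripper_force: 35.6
```

Call:
move_arm(plan="0 0 0 0 0 0 0.05; 0 0 0 0 0 0 0.085; 0 0 0 0 0 0 0.085; 0 0 0 0 0 0 0.085; 0 0 0 0 0 0 0.085; 0 0 -0.015 0 0 0 0.085; 0 0 -0.03 0 0 0 0.085; 0 0 -0.015 0 0 0 0.085; 0.02 -0.03 0 0 0 0 0.085; 0.03 -0.044 0 0 0 0 0.085; 0.034 -0.05 0 0 0 0 0.085; 0.034 -0.05 0 0 0 0 0.085")

```text
time_s: 15.68
position: [0.518, -0.0896, 0.1942]
tool_rot: [[-1.0, -0.001, 0.0], [-0.001, 1.0, -0.0], [-0.0, -0.0, -1.0]]
ft_force: [-0.0, -0.5, 0.9]
grip_width: 0.0849
gripper_force: 0.0
```

Call:
move_arm(plan="0.034 -0.05 0 0 0 0 0.085; 0.024 -0.033 0 0 0 0 0.085; 0 0 0 0 0 0 0.085; 0 0 0 0 0 0 0.085; 0 0 0 0 0 0 0.085")

```text
time_s: 16.3
position: [0.4617, -0.1706, 0.1939]
tool_rot: [[-1.0, -0.002, 0.0], [-0.002, 1.0, 0.0], [-0.0, 0.0, -1.0]]
ft_force: [-0.1, -0.2, 0.8]
grip_width: 0.0849
gripper_force: 0.0
```

Run:
```python
from h import *
o=env.observe(); print(o['position'],o['time_s'],o['ft_force'],o['grip_width'])
for c in('wrist','top'):
    im,d,K=shot(c,c+'5.png')
    for b in blobs(c,im,d,K): print(*b)
```

```text
[ 0.46171234 -0.17057007  0.19387635] 16.3 [-0.05274034 -0.19009629  0.75050483] 0.08489591981093828
yellow plate [0.5974 0.075 ] [0.5997 0.0728] [484, 317, 76, 29, 1150] 0.041
blue dot [ 0.4597 -0.17  ] [ 0.4595 -0.1701] [265, 203, 41, 40, 1293] 0.115
blue plate [ 0.6189 -0.2469] [ 0.6195 -0.2479] [168, 304, 85, 87, 5221] 0.041
yellow plate [0.6261 0.0752] [0.641  0.0868] [206, 185, 36, 36, 344] 0.042
green plate [0.4795 0.1527] [0.4834 0.168 ] [175, 242, 34, 36, 330] 0.042
blue plate [ 0.6251 -0.2556] [ 0.6235 -0.2551] [329, 193, 36, 35, 951] 0.041
```

Call:
move_arm(plan="0.0005 0.0005 0.03 0 0 0 0.085; 0 0 0.025 0 0 0 0.085; 0 0 0.02 0 0 0 0.085; 0 0 0.014 0 0 0 0.085; 0 0 0.006 0 0 0 0.085; 0 0 0 0 0 0 0.085; 0 0 0 0 0 0 0.03; 0 0 0 0 0 0 0.03; 0 0 0 0 0 0 0.03; 0 0 0 0 0 0 0.03; 0 0 0 0 0 0 0.03; 0 0 0 0 0 0 0.03")

```text
time_s: 17.9
position: [0.4609, -0.171, 0.0993]
tool_rot: [[-1.0, -0.0, 0.001], [-0.0, 1.0, -0.0], [-0.001, -0.0, -1.0]]
ft_force: [0.0, 1.7, 5.5]
grip_width: 0.0345
gripper_force: 34.6
```

Call:
move_arm(plan="0 0 -0.01 0 0 0 0.03; 0 0 -0.02 0 0 0 0.03; 0 0 -0.02 0 0 0 0.03; 0 0 -0.01 0 0 0 0.03; -0.02 -0.01 0 0 0 0 0.03; -0.03 -0.015 0 0 0 0 0.03; -0.03 -0.016 0 0 0 0 0.03; -0.03 -0.016 0 0 0 0 0.03; -0.03 -0.016 0 0 0 0 0.03; -0.0205 -0.0115 0 0 0 0 0.03; 0 0 0 0 0 0 0.03; 0 0 0 0 0 0 0.03")

```text
time_s: 19.4
position: [0.6206, -0.255, 0.1584]
tool_rot: [[-1.0, -0.0, -0.001], [-0.0, 1.0, 0.001], [0.001, 0.001, -1.0]]
ft_force: [-0.6, -0.3, -2.7]
grip_width: 0.0347
gripper_force: 35.2
```

Run:
```python
from h import *
o=env.observe(); print(o['position'],o['time_s'],o['ft_force'],o['grip_width'])
im,d,K=shot('wrist','wrist6.png')
Z['blue']=.173
for b in blobs('wrist',im,d,K): print(*b)
```

```text
[ 0.62057538 -0.25497328  0.15842285] 19.4 [-0.58398442 -0.25443993 -2.74938007] 0.034730937351602285
blue plate [ 0.5935 -0.2536] [ 0.6015 -0.2543] [223, 148, 125, 80, 3442] 0.041
blue dot [ 0.6194 -0.2549] [ 0.6194 -0.2548] [251, 262, 68, 62, 3309] 0.175
```

View pics/wrist6.png

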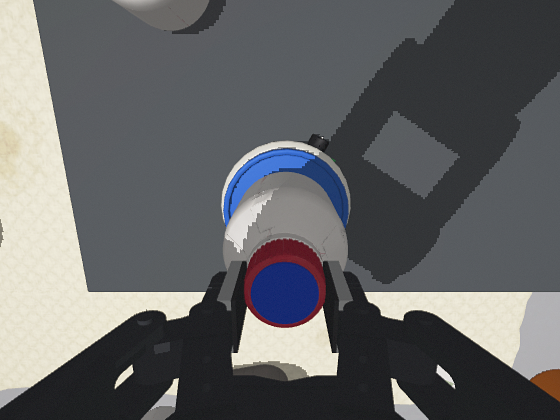

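The blue bottle is held upright, cap at (285,293), over the blue plate centred near column 286. Lowering.

Call:
move_arm(plan="0 0 0.006 0 0 0 0.03; 0 0 0.006 0 0 0 0.03; 0 0 0.004 0 0 0 0.03; 0 0 0.003 0 0 0 0.03; 0 0 0.002 0 0 0 0.03; 0 0 0.001 0 0 0 0.03; 0 0 0.001 0 0 0 0.03; 0 0 0 0 0 0 0.03; 0 0 0.001 0 0 0 0.03; 0 0 0.001 0 0 0 0.03; 0 0 0 0 0 0 0.03")

```text
time_s: 20.82
position: [0.6214, -0.2554, 0.1344]
tool_rot: [[-1.0, -0.0, 0.001], [-0.0, 1.0, -0.0], [-0.001, -0.0, -1.0]]
ft_force: [-0.3, 0.8, 3.3]
grip_width: 0.0347
gripper_force: 35.7
```

Call:
move_arm(plan="0 0 0 0 0 0 0.05; 0 0 0 0 0 0 0.085; 0 0 0 0 0 0 0.085; 0 0 0 0 0 0 0.085; 0 0 0 0 0 0 0.085; 0 0 -0.015 0 0 0 0.085; 0 0 -0.03 0 0 0 0.085; 0 0 -0.03 0 0 0 0.085; 0 0 -0.02 0 0 0 0.085; 0.04 0.015 0 0 0 0 0.085; 0.04 0.015 0 0 0 0 0.085; 0.04 0.015 0 0 0 0 0.085")

```text
time_s: 22.32
position: [0.5001, -0.21, 0.23]
tool_rot: [[-1.0, -0.0, 0.001], [-0.0, 1.0, -0.001], [-0.001, -0.001, -1.0]]
ft_force: [0.9, -0.2, 0.1]
grip_width: 0.0849
gripper_force: 0.0
```

Call:
move_arm(plan="0.04 0.015 0 0 0 0 0.085; 0.04 0.015 0 0 0 0 0.085; 0.03 0.015 0 0 0 0 0.085; 0.02 0.01 0 0 0 0 0.085; 0 0 0 0 0 0 0.085; 0 0 0 0 0 0 0.085")

```text
time_s: 23.08
position: [0.372, -0.156, 0.2295]
tool_rot: [[-1.0, -0.0, 0.001], [-0.0, 1.0, -0.001], [-0.001, -0.001, -1.0]]
ft_force: [-0.2, 0.0, 0.6]
grip_width: 0.085
gripper_force: 0.0
```

Run:
```python
from h import *
o=env.observe(); print(o['position'],o['time_s'],o['ft_force'])
Z.update(yellow=.149,green=.147,blue=.149)
for c in('top','wrist'):
    im,d,K=shot(c,c+'7.png')
    for b in blobs(c,im,d,K): print(*b)
    if c=='top': cv2.imwrite('pics/top7c.png',cv2.resize(im[160:310,80:430,::-1],(800,343)))
```

```text
[ 0.3719678  -0.15598778  0.22948473] 23.075 [-0.16582727  0.04658464  0.63804734]
yellow plate [0.6261 0.075 ] [0.641  0.0868] [206, 185, 36, 36, 343] 0.042
yellow dot [0.6384 0.0869] [0.6384 0.0871] [214, 190, 11, 11, 97] 0.15
green plate [0.4794 0.1527] [0.4834 0.168 ] [175, 242, 34, 36, 330] 0.042
green dot [0.4809 0.1728] [0.4812 0.1725] [177, 252, 11, 12, 107] 0.148
blue plate [ 0.6114 -0.2397] [ 0.6235 -0.2537] [329, 193, 35, 35, 318] 0.042
blue dot [ 0.6232 -0.2546] [ 0.6242 -0.2542] [349, 197, 11, 11, 95] 0.15
green plate [0.4828 0.1337] [0.4818 0.1316] [532, 253, 28, 73, 1271] 0.041
blue plate [ 0.5816 -0.2484] [ 0.582  -0.2474] [174, 354, 68, 22, 869] 0.041
```

View pics/top7c.png

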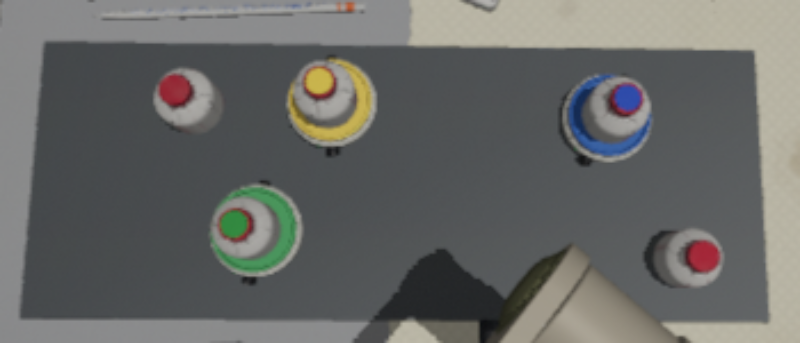

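All three bottles stand upright on their own plates. Their dots are within about 3 mm of the plate centres, and both plain bottles are undisturbed. Handing in.

```bash
python3 -c "
from rig import env
print(env.close_job())"
```

```text
the job is handed in; nothing more can be done
None
```

I set the yellow, green and blue bottles upright on their matching stirrers, each within about 3 mm of the plate centre in the last top view. I left the plain bottles alone, and I handed the job in at about 23 s; no verdict was returned.

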